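Stack two flanged hubs on the welding turntable's spigot

TASK

Load the welding turntable for tacking: set the open hub with the broad round flange over the centring spigot, flange face down and fully home on the faceplate, then the open hub with the narrow flange over the spigot too, face down on top of the first. Lower each one all the way before letting go, do not drop it, and leave the closed blind cap where it lies.

Things in the scene. Friction and masses are not known exactly. Their poses are not given: they have to be found in the camera images.
- seat (a point): Centre of the bare faceplate of the low fixed welding turntable, where the spigot rises from it: grey round base 140 mm across, dark steel faceplate 124 mm across, its flat top (this point) 24 mm above the table. The plain steel spigot stands upright on this point: 28 mm in diameter for 44 mm, then tapering to a 12 mm tip at 60 mm above the faceplate. z points up; it does not move or turn.
- broad_hub: Loose bare-steel hub with the broad flange, about 0.55 to 0.8 kg, starting flange down on the table. Round flange 104 mm across and 8 mm thick with six small bolt holes; on it a round neck 48 mm across and 34 mm tall (42 mm in all); an open bore of 36 mm runs right through. Origin: centre of the flange's underside; z points up along the neck; its yaw does not matter. Grasp it by the neck from above.
- narrow_hub: Loose bare-steel hub with the narrow flange, about 0.35 to 0.5 kg, starting flange down on the table. Round flange 74 mm across and 8 mm thick with four small bolt holes; the neck (48 mm across, 34 mm tall, 42 mm in all) and the open 36 mm through bore are the same as on the broad one. Origin: centre of the flange's underside; z points up along the neck; its yaw does not matter. Grasp it by the neck from above.
- blind_cap: Bystander: loose bare-steel blind cap of the same outline as the narrow hub (flange 74 mm across, neck 48 mm across, 42 mm tall) but with a closed, flat top and no bore, so it cannot go on the spigot. Origin: centre of its underside; z up. The two hubs and this cap swap places from one start to the next. (A plain sleeve without a flange, 48 mm across and 42 mm tall, also lies about.)
There are look-alikes about, which are no part of the job. What is shaped like the narrow_hub but blue is not meant. Leave any blue look-alike of the part that bears seat alone.

How it is judged:
On the way:
1. the broad hub is seated over the spigot, flange down on the faceplate (horizontal distance between broad_hub and seat below 0.01 m and z of broad_hub in the frame of seat below 0.004 m and angle between broad_hub's own z axis and vertical below 0.12 rad), for 0.2 s.
At the end, for the whole second after the job is handed in: Broad hub over the spigot, flange down on the faceplate (10 mm of the axis, 4 mm of fully down, 7 degrees of level); narrow hub over the spigot, flange down on the broad hub's neck (10 mm of the axis, 5 mm of touching, 7 degrees); both at rest; blind cap within 30 mm of its start (all of step 1 and horizontal distance between narrow_hub and seat below 0.01 m and z of narrow_hub in the frame of broad_hub between 0.036 and 0.047 m and angle between narrow_hub's own z axis and vertical below 0.12 rad and linear speed of each of broad_hub, narrow_hub below 0.02 m/s and distance of blind_cap from where it was at the start of the episode below 0.03 m).
It fails at once if the closed blind cap is moved by more than 30 mm (distance of blind_cap from where it was at the start of the episode above 0.03 m).
It fails at once if the broad hub is dropped over the spigot (falls free faster than 0.6 m/s, about 18 mm) (linear speed of broad_hub above 0.6 m/s and horizontal distance between broad_hub and seat below 0.03 m and contact force between the fingers and broad_hub below 0.5 N).
It fails at once if the narrow hub is dropped over the spigot (falls free faster than 0.6 m/s, about 18 mm) (linear speed of narrow_hub above 0.6 m/s and horizontal distance between narrow_hub and seat below 0.03 m and contact force between the fingers and narrow_hub below 0.5 N).
It also fails if it takes over 64 s, if anything falls off the work surface, if the arm or the gripper's body presses on something with over 40 N, if the wrist force passes 120 N, or if a joint passes its speed limit or range.

ROBOT

A 6-joint arm with a two-finger parallel gripper is mounted at the origin on the work surface. World frame = base frame: x ahead of the robot, y to its left, z up, the work surface at z = 0. Lengths are in m, angles in rad, forces in N, time in s.
With the tool pointing down it reaches from about 0.375 to 0.925 m from the base axis. Payload 5.7 kg.
Tool frame: the origin (TCP) lies at the very end of the fingers, on their centre line; the grasp point (between the pads) lies 19 mm behind it; z points along the fingers, y is the direction in which the jaws open and shut (so a half turn about z gives the same grasp; the last joint's range is limited). The gripper opens to 88 mm and grips with 3 to 60 N. Pads are 20 mm wide; open, the fingers measure 115 mm over their backs; the gripper's body (75 mm by 178 mm) begins 61 mm behind the grasp point.
Start: joints at [1.039, 0.359, 1.51, -0, 1.272, -0.115], TCP at [0.243, 0.549, 0.223] pointing down, gripper open.
Joint ranges: [-2.97, 2.97], [-1.01, 2.36], [0.21, 2.38], [-0.96, 4.11], [0.2, 2.71], [-2.98, 2.98]. Speed limits (rad/s): [2.39, 2.39, 3.14, 3.14, 3.14, 3.14].

INTERFACE

Orientations are given as [roll, pitch, yaw] about the fixed x, y, z axes, in that order (R = Rz(yaw) Ry(pitch) Rx(roll)).
In Python, from cell import observe, camera, camera_params, sign_off gives the robot as it stands.
- The arm moves only by the tool play_rows, never from a script. Its argument "steps" is a list of rows, each a list of 7 numbers: the shift along the tool's x, y, z in mm, then the turn, a rotation vector about the tool's x, y, z in rad, then the opening in per cent of the stroke, from 0 (shut) to 100 (fully open). In form: [[tx, ty, tz, rx, ry, rz, hand], ...]. A call has 1 to 8 rows; each row shifts and turns the commanded pose from where the row before left it, along the tool's axes as they then stand; what a row does not reach is not made up. A row lasts 1/12 s, in which the tool goes at most 41.7 mm and 7.16 degrees, less where a joint would pass 70% of its speed; a pose out of reach is approached as far as the arm can. A call is refused whole if a number of a shift passes 41.7 or a number of a turn 0.125, either way. A call with a gripper value outside its range is refused whole. The fingers move at their own pace and stop on an object; "force" is the grip in N (left out, the last holds). Time passes only in rows, so rows that do not move let the fingers close. It gives the time, the measured TCP pose, the force and the opening at its end, in the units of the state.
- observe(): the state, without advancing time (a new reading comes with each control period).
- camera(name): name is "scene" or "top"; returns the picture (480x640x3 uint8, blue, green, red); there is no depth.
- camera_params(name): a dict with "fx", "fy", "cx", "cy" (pixels), "R" (3x3) and "t" (3): a world point X has camera coordinates R X + t. Camera axes: x right, y down, z forward; pixel columns grow to the right and rows downward; lengths in m; the calibration is good to about 2 mm. A picture is of the moment at which its call begins. camera_params takes no time and is no camera call.
- sign_off(): hands the job in, once; it reports no verdict.
The state is a dict: "t": time; "joints": joint angles; "joint_vel": joint speeds; "joint_torque": joint torques, N m; "tool_pos": TCP position; "tool_rot": TCP orientation; "wrist_force": force on the tool from outside, world axes, zero at the start; "ft_torque": the same for the moment, N m; "opening": finger opening in m.
Only numpy, scipy, OpenCV 4.12 (cv2) and the standard library are available. Lean on these libraries where they do the work, as an engineer would, in place of code of your own. Each camera call takes 0.05 s, during which the arm holds its last target.

## Working session

There is one attempt and no reset: what is moved stays moved. The work goes in short steps, Python scripts to look and compute and a tool call to move; the robot and the scene stay as the last step left them, time stands still between calls to the robot, and variables do not carry over. Pictures are saved under pics/ and viewed, and the job is handed in when it is done.

Besides the shell and the picture viewer there is one more tool, called after ">>>" as name(argument=value, ...), one argument or row to a line, values as JSON. play_rows: Moves the arm, as the interface text tells. Its arguments: {"type":"object","properties":{"steps":{"type":"array"},"force":{"type":"number"}},"required":["steps"]}

```bash
mkdir -p pics; python3 - <<'E'
from cell import *
import cv2
s=observe(); print(s)
for n in("scene","top"):
    cv2.imwrite(f"pics/{n}0.png",camera(n)); print(n,camera_params(n))
E
```

```text
{'t': 0.0, 'joints': array([ 1.03889924e+00,  3.59459061e-01,  1.51141415e+00, -1.16257869e-05,
        1.27247132e+00, -1.15082083e-01]), 'joint_vel': array([-1.59244727e-03,  7.36647230e-05, -5.08517995e-04, -4.98630905e-05,
        8.79901836e-04,  9.07573275e-05]), 'joint_torque': array([-3.14243596e-03, -5.15382600e+01, -2.70722759e+01,  6.73620240e-02,
        3.54127656e-02, -1.50804940e-04]), 'tool_pos': array([0.24256856, 0.54804707, 0.22184389]), 'tool_rot': array([-3.13985109e+00, -1.90131369e-04,  2.72478091e+00]), 'wrist_force': array([ 0.03836638,  0.20806446, -0.05853838]), 'ft_torque': array([ 0.03313753,  0.02441469, -0.07788729]), 'opening': 0.08785436238730376}
scene {'fx': 487.2318721681491, 'fy': 487.2318721681491, 'cx': 323.1261256936456, 'cy': 239.74932414848158, 'R': array([[ 0.13912387,  0.99009885, -0.01867654],
       [ 0.75785865, -0.11859236, -0.64154977],
       [-0.63741259,  0.0751007 , -0.76685401]]), 't': array([-0.05125523, -0.33394552,  1.14808658])}
top {'fx': 510.9839250874286, 'fy': 510.9839250874286, 'cx': 329.42067993808666, 'cy': 229.9463075022919, 'R': array([[-0.01621977, -0.99983667,  0.00797184],
       [-0.9926588 ,  0.01514658, -0.11999616],
       [ 0.11985581, -0.00985963, -0.99274235]]), 't': array([-3.70692486e-04,  4.74808818e-01,  8.37076456e-01])}
```

View pics/scene0.png

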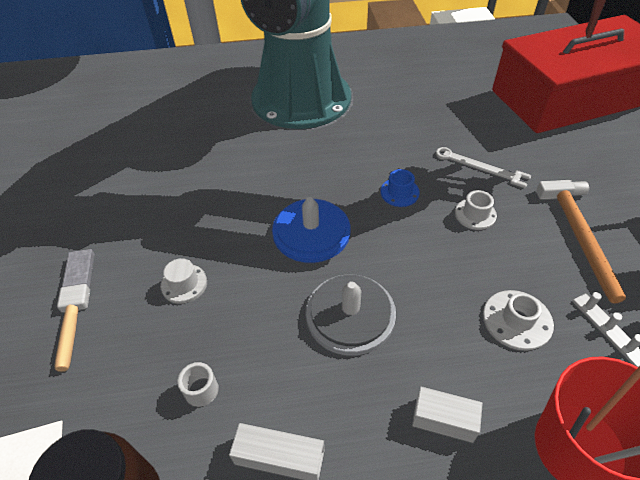

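View pics/top0.png

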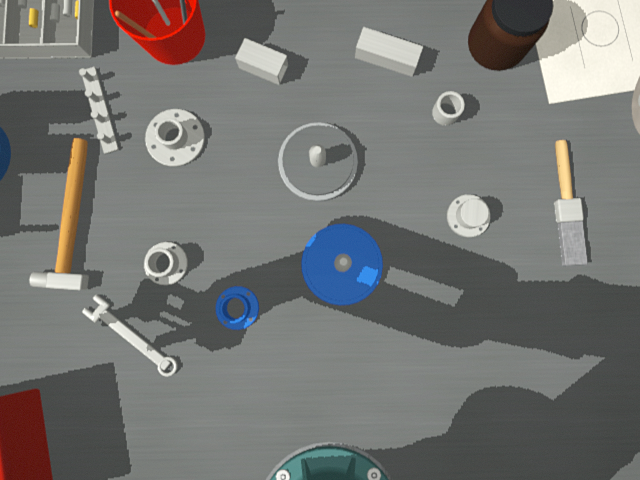

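The scene view shows the broad hub at (517,320), the narrow hub at (476,210), the steel turntable at (351,313) and the blind cap at (183,280). In the top view they are at (175,137), (166,263), (318,161) and (469,215). Blue look-alikes are at (237,307) and (342,263) in the top view. Next I measure the parts.

```bash
cat > h.py <<'E'
from cell import *
import cv2,numpy as np
def ray(n,px,z):
    p=camera_params(n); R=p['R'];t=p['t']; c=-R.T@t
    d=R.T@np.array([(px[0]-p['cx'])/p['fx'],(px[1]-p['cy'])/p['fy'],1]); 
    return c+d*(z-c[2])/d[2]
def proj(n,X):
    p=camera_params(n); v=p['R']@np.array(X)+p['t']
    return np.array([p['cx']+p['fx']*v[0]/v[2],p['cy']+p['fy']*v[1]/v[2]])
def raypts(n,pts,z): return np.array([ray(n,q,z) for q in pts])
def circ(P):
    A=np.c_[2*P[:,:2],np.ones(len(P))]; b=(P[:,:2]**2).sum(1); s=np.linalg.lstsq(A,b,rcond=None)[0]
    return s[:2],np.sqrt(s[2]+s[:2]@s[:2])
E
python3 - <<'E'
from h import *
out=[]
for n,L in(("top",[(175,137),(166,263),(318,161),(469,215)]),("scene",[(517,320),(476,210),(351,313),(183,280)])):
    im=cv2.imread(f"pics/{n}0.png")
    row=[]
    for (u,v) in L:
        c=im[v-48:v+48,u-48:u+48]; row.append(cv2.resize(c,(200,200),interpolation=cv2.INTER_CUBIC))
        g=cv2.cvtColor(c,cv2.COLOR_BGR2GRAY)
        m=(g>130).astype(np.uint8); row[-1]=row[-1]
        cs,_=cv2.findContours(m,cv2.RETR_CCOMP,cv2.CHAIN_APPROX_NONE)
        print(n,u,v)
        for k in cs:
            if len(k)<25: continue
            P=k[:,0].astype(float)+[u-48,v-48]
            for z in (0.008,0.024,0.042):
                cc,r=circ(raypts(n,P,z)); print('  ',len(k),z,cc.round(4),round(r*2e3,1))
    out.append(np.hstack(row))
cv2.imwrite('pics/crops.png',np.vstack(out))
E
```

```text
top 175 137
   25 0.008 [0.5658 0.2337] 10.8
   25 0.024 [0.5623 0.2294] 10.6
   25 0.042 [0.5583 0.2247] 10.4
   34 0.008 [0.5634 0.2554] 12.4
   34 0.024 [0.5599 0.2507] 12.2
   34 0.042 [0.556  0.2455] 11.9
   49 0.008 [0.5649 0.2105] 16.5
   49 0.024 [0.5614 0.2067] 16.2
   49 0.042 [0.5574 0.2024] 15.9
   51 0.008 [0.643  0.1921] 18.9
   51 0.024 [0.6381 0.1887] 18.6
   51 0.042 [0.6325 0.1847] 18.2
   55 0.008 [0.6798 0.1968] 25.8
   55 0.024 [0.6742 0.1933] 25.3
   55 0.042 [0.6679 0.1892] 24.8
   31 0.008 [0.679  0.1936] 15.8
   31 0.024 [0.6734 0.1901] 15.5
   31 0.042 [0.6671 0.1862] 15.2
   165 0.008 [0.6473 0.2648] 104.0
   165 0.024 [0.6422 0.26  ] 102.1
   165 0.042 [0.6366 0.2546] 100.0
   59 0.008 [0.6466 0.2567] 34.4
   59 0.024 [0.6416 0.252 ] 33.8
   59 0.042 [0.636  0.2468] 33.1
   56 0.008 [0.658  0.2752] 36.7
   56 0.024 [0.6528 0.2702] 36.1
   56 0.042 [0.6469 0.2646] 35.3
top 166 263
   30 0.008 [0.4013 0.3227] 12.7
   30 0.024 [0.4007 0.3169] 12.5
   30 0.042 [0.4001 0.3103] 12.2
   30 0.008 [0.3992 0.345 ] 11.3
   30 0.024 [0.3987 0.3387] 11.1
   30 0.042 [0.3982 0.3317] 10.8
   83 0.008 [0.4111 0.3366] 26.0
   83 0.024 [0.4104 0.3304] 25.5
   83 0.042 [0.4096 0.3236] 25.0
   125 0.008 [0.4248 0.2759] 72.9
   125 0.024 [0.4239 0.2709] 71.6
   125 0.042 [0.4228 0.2652] 70.1
   61 0.008 [0.4264 0.2864] 37.5
   61 0.024 [0.4254 0.2812] 36.8
   61 0.042 [0.4242 0.2754] 36.0
   68 0.008 [0.4247 0.2725] 39.6
   68 0.024 [0.4237 0.2675] 38.9
   68 0.042 [0.4226 0.262 ] 38.1
   181 0.008 [0.4222 0.22  ] 71.1Traceback (most recent call last):
  File "<stdin>", line 16, in <module>
  File "h.py", line 10, in raypts
    def raypts(n,pts,z): return np.array([ray(n,q,z) for q in pts])
                                          ~~~^^^^^^^
  File "h.py", line 4, in ray
    p=camera_params(n); R=p['R'];t=p['t']; c=-R.T@t
ValueError: time passes only in moves, steps and waits
```

```bash
sed -i "s/^def ray(n/_C={}\ndef CP(n):\n    if n not in _C: _C[n]=camera_params(n)\n    return _C[n]\ndef ray(n/; s/p=camera_params(n);/p=CP(n);/" h.py
python3 - <<'E'
from h import *
out=[]
for n,L in(("top",[(175,137),(166,263),(318,161),(469,215)]),("scene",[(517,320),(476,210),(351,313),(183,280)])):
    im=cv2.imread(f"pics/{n}0.png")
    row=[]
    for (u,v) in L:
        c=im[v-48:v+48,u-48:u+48]; row.append(cv2.resize(c,(200,200),interpolation=cv2.INTER_CUBIC))
        g=cv2.cvtColor(c,cv2.COLOR_BGR2GRAY)
        m=(g>(110 if u in(318,351) else 130)).astype(np.uint8)
        cs,_=cv2.findContours(m,cv2.RETR_CCOMP,cv2.CHAIN_APPROX_NONE)
        print(n,u,v)
        for k in cs:
            P=k[:,0].astype(float)+[u-48,v-48]
            if len(k)<45 : continue
            print('  ',len(k),P.mean(0).round(1),*[(z,circ(raypts(n,P,z))[0].round(4).tolist(),round(circ(raypts(n,P,z))[1]*2e3,1)) for z in (.008,.024,.042)])
    out.append(np.hstack(row))
cv2.imwrite('pics/crops.png',np.vstack(out))
E
```

```text
top 175 137
   49 [203.9 181.3] (0.008, [0.5649, 0.2105], np.float64(16.5)) (0.024, [0.5614, 0.2067], np.float64(16.2)) (0.042, [0.5574, 0.2024], np.float64(15.9))
   51 [214.8 136.8] (0.008, [0.643, 0.1921], np.float64(18.9)) (0.024, [0.6381, 0.1887], np.float64(18.6)) (0.042, [0.6325, 0.1847], np.float64(18.2))
   55 [212.3 119.3] (0.008, [0.6798, 0.1968], np.float64(25.8)) (0.024, [0.6742, 0.1933], np.float64(25.3)) (0.042, [0.6679, 0.1892], np.float64(24.8))
   165 [173.7 136.9] (0.008, [0.6473, 0.2648], np.float64(104.0)) (0.024, [0.6422, 0.26], np.float64(102.1)) (0.042, [0.6366, 0.2546], np.float64(100.0))
   59 [180.9 138.1] (0.008, [0.6466, 0.2567], np.float64(34.4)) (0.024, [0.6416, 0.252], np.float64(33.8)) (0.042, [0.636, 0.2468], np.float64(33.1))
   56 [168.  131.1] (0.008, [0.658, 0.2752], np.float64(36.7)) (0.024, [0.6528, 0.2702], np.float64(36.1)) (0.042, [0.6469, 0.2646], np.float64(35.3))
top 166 263
   83 [128.4 269.2] (0.008, [0.4111, 0.3366], np.float64(26.0)) (0.024, [0.4104, 0.3304], np.float64(25.5)) (0.042, [0.4096, 0.3236], np.float64(25.0))
   125 [164.3 
[... 2427 characters left out ...]
float64(30.4)) (0.042, [0.381, 0.3642], np.float64(29.6))
   77 [484.2 166.1] (0.008, [0.3078, 0.3324], np.float64(46.1)) (0.024, [0.3245, 0.3225], np.float64(45.0)) (0.042, [0.3432, 0.3113], np.float64(43.7))
scene 351 313
   82 [352.4 298.4] (0.008, [0.5718, 0.0177], np.float64(45.0)) (0.024, [0.582, 0.0154], np.float64(43.9)) (0.042, [0.5935, 0.0129], np.float64(42.7))
   355 [362.4 308.4] (0.008, [0.5943, 0.0108], np.float64(136.8)) (0.024, [0.6039, 0.0087], np.float64(133.5)) (0.042, [0.6148, 0.0064], np.float64(129.8))
scene 183 280
   165 [184.4 281.4] (0.008, [0.4927, -0.2514], np.float64(72.9)) (0.024, [0.5049, -0.2471], np.float64(71.2)) (0.042, [0.5186, -0.2423], np.float64(69.2))
```

View pics/crops.png

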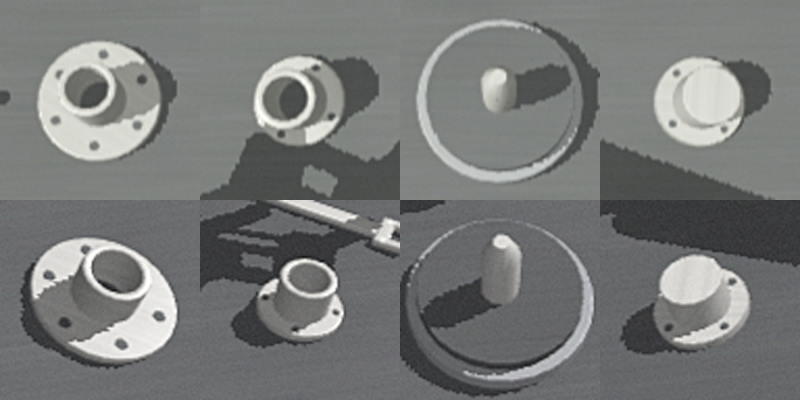

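```bash
python3 - <<'E'
from h import *
for n,(u,v) in(("top",(318,161)),("scene",(351,313))):
    im=cv2.imread(f"pics/{n}0.png"); c=im[v-52:v+52,u-52:u+52]
    g=cv2.cvtColor(c,cv2.COLOR_BGR2GRAY)
    for th in((125,135,150) if n=="top" else (95,105,120)):
        cs,_=cv2.findContours((g>th).astype(np.uint8),cv2.RETR_CCOMP,cv2.CHAIN_APPROX_NONE)
        for k in cs:
            P=k[:,0].astype(float)+[u-52,v-52]
            if len(k)<35: continue
            x=P; print(n,th,len(k),P.min(0),P.max(0),[(z,circ(raypts(n,P,z))[0].round(4).tolist(),round(circ(raypts(n,P,z))[1]*2e3,1)) for z in (.02,.024)])
for s in ((.595,.018),(.60,.014),(.602,.012)):
  for n in("top","scene"): print(s,n,proj(n,(*s,.024)).round(1),proj(n,(*s,.084)).round(1))
im=np.hstack([cv2.resize(cv2.imread(f"pics/{n}0.png")[v-50:v+50,u-50:u+50],(400,400),interpolation=cv2.INTER_NEAREST) for n,u,v in(("top",318,161),("scene",351,313))])
cv2.imwrite('pics/seat.png',im)
E
```

```text
top 125 421 [266. 109.] [369. 212.] [(0.02, [0.5987, 0.0106], np.float64(208.5)), (0.024, [0.5976, 0.0105], np.float64(207.6))]
top 125 143 [305. 153.] [356. 195.] [(0.02, [0.5973, 0.0074], np.float64(117.4)), (0.024, [0.5963, 0.0074], np.float64(116.8))]
top 125 141 [306. 138.] [353. 167.] [(0.02, [0.6182, -0.0116], np.float64(58.9)), (0.024, [0.617, -0.0115], np.float64(58.6))]
top 125 230 [282. 125.] [333. 157.] [(0.02, [0.6187, 0.0215], np.float64(74.5)), (0.024, [0.6176, 0.0214], np.float64(74.1))]
top 125 232 [319. 121.] [367. 202.] [(0.02, [0.5974, -0.0011], np.float64(133.4)), (0.024, [0.5964, -0.0011], np.float64(132.8))]
top 125 82 [291. 111.] [320. 119.] [(0.02, [0.6827, 0.0316], np.float64(30.4)), (0.024, [0.6813, 0.0314], np.float64(30.2))]
top 135 52 [308. 145.] [321. 167.] [(0.02, [0.607, 0.0156], np.float64(30.0)), (0.024, [0.6059, 0.0155], np.float64(29.9))]
top 135 331 [277. 122.] [354. 200.] [(0.02, [0.598, 0.0106], np.float64(132.8)), (0.024, [0.597, 0.0106], np.float64(132.2))]
top 150 49 [309. 146.] [320. 166.] [(0.02, [0.6075, 0.0157], np.float64(27.7)), (0.024
[... 771 characters left out ...]
0.6193, 0.0746], np.float64(31.4))]
scene 120 78 [347. 281.] [361. 313.] [(0.02, [0.5779, 0.0156], np.float64(40.1)), (0.024, [0.5804, 0.015], np.float64(39.9))]
scene 120 240 [333. 276.] [395. 351.] [(0.02, [0.6012, 0.0085], np.float64(134.8)), (0.024, [0.6036, 0.008], np.float64(134.0))]
scene 120 56 [312. 275.] [339. 293.] [(0.02, [0.5935, 0.0069], np.float64(117.6)), (0.024, [0.596, 0.0064], np.float64(116.9))]
(0.595, 0.018) top [313.3 161.5] [312.5 152.1]
(0.595, 0.018) scene [354.8 304.2] [356.1 281.8]
(0.6, 0.014) top [315.6 158.7] [314.9 149.1]
(0.6, 0.014) scene [352.8 307.3] [354. 285.]
(0.602, 0.012) top [316.8 157.5] [316.1 147.8]
(0.602, 0.012) scene [351.8 308.6] [352.9 286.3]
```

View pics/seat.png

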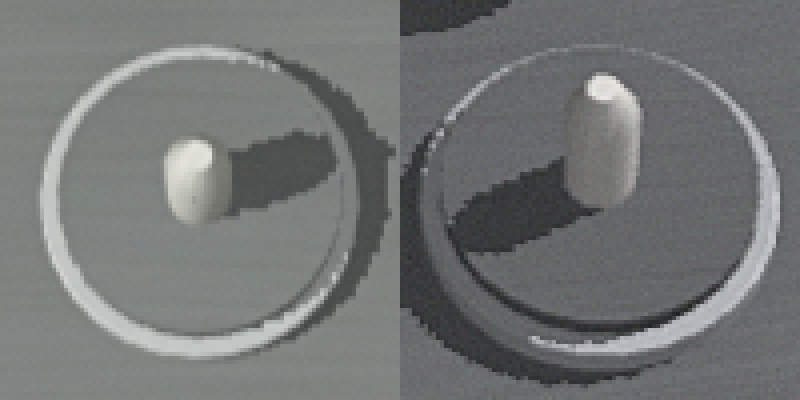

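```bash
python3 - <<'E'
from h import *
for n,(u,v) in(("top",(318,150)),("scene",(351,285))):
    g=cv2.cvtColor(cv2.imread(f"pics/{n}0.png"),cv2.COLOR_BGR2GRAY)
    c=g[v-12:v+12,u-12:u+12]
    for th in (205,220,235):
        P=np.argwhere(c>th)[:,::-1]+[u-12,v-12]
        if len(P): print(n,th,len(P),P.mean(0),ray(n,P.mean(0),.084).round(4))
    # spigot body centre line: bright blob
# outer ring, top view: outermost ring pixel per direction, sunlit side
g=cv2.cvtColor(cv2.imread("pics/top0.png"),cv2.COLOR_BGR2GRAY)
m=(g>150).astype(np.uint8); pts=[]
for a in np.radians(np.arange(60,250,3)):
    for r in np.arange(50,30,-.25):
        q=np.array([318+r*np.cos(a),161+r*np.sin(a)])
        if m[int(round(q[1])),int(round(q[0]))]: pts.append(q);break
for z in(.0,.01,.016,.02,.024): print(z,circ(raypts("top",pts,z)))
E
```

```text
top 205 80 [314.5375 151.425 ] [0.5961 0.0147 0.084 ]
top 220 34 [316.26470588 149.97058824] [0.5985 0.0118 0.084 ]
scene 205 44 [352.43181818 284.86363636] [0.5994 0.0118 0.084 ]
scene 220 23 [352.         284.73913043] [0.5991 0.0112 0.084 ]
0.0 (array([0.60255897, 0.01135955]), np.float64(0.07086623950777138))
0.01 (array([0.59995114, 0.0112394 ]), np.float64(0.0700681777890197))
0.016 (array([0.59838644, 0.01116732]), np.float64(0.06958934075776703))
0.02 (array([0.59734331, 0.01111926]), np.float64(0.06927011607026431))
0.024 (array([0.59630017, 0.0110712 ]), np.float64(0.06895089138275959))
```

Both views agree on the hubs: broad at (0.647, 0.2645) and narrow at (0.4243, 0.2752), with sizes that match those given. The seat is at about (0.5985, 0.0115), from the tip and rim in both views. Next I work out the shift in tool axes.

```bash
cat > go.py <<'E'
import sys
from h import *
from scipy.spatial.transform import Rotation as Ro
s=observe(); R=Ro.from_euler('xyz',s['tool_rot']).as_matrix()
d=np.array([float(a) for a in sys.argv[1:4]])-s['tool_pos']
print(s['t'],s['tool_pos'].round(4),s['tool_rot'].round(4),s['joints'].round(2),s['wrist_force'].round(1),s['opening'].round(4)); print('tool mm',(R.T@d*1e3).round(1))
E
python3 go.py .647 .2645 .12
```

```text
Traceback (most recent call last):
  File "go.py", line 6, in <module>
    print(s['t'],s['tool_pos'].round(4),s['tool_rot'].round(4),s['joints'].round(2),s['wrist_force'].round(1),s['opening'].round(4)); print('tool mm',(R.T@d*1e3).round(1))
                                                                                                              ^^^^^^^^^^^^^^^^^^
AttributeError: 'float' object has no attribute 'round'
```

```bash
sed -i "s/s\['opening'\].round(4)/s['opening']/" go.py
python3 go.py .647 .2645 .12
```

```text
0.1 [0.2426 0.5481 0.2219] [-3.1400e+00 -2.0000e-04  2.7248e+00] [ 1.04  0.36  1.51 -0.    1.27 -0.12] [-0.3 -0.2 -1. ] 0.08773326683524348
tool mm [-484.6  -95.5  102. ]
```

>>> play_rows(
  steps=[
    [-30,-6,0,0,0,0,100],
    [-30,-6,0,0,0,0,100],
    [-30,-6,0,0,0,0,100],
    [-30,-6,0,0,0,0,100],
    [-30,-6,0,0,0,0,100],
    [-30,-6,0,0,0,0,100],
    [-30,-6,0,0,0,0,100],
    [-30,-6,0,0,0,0,100],
  ],
  force=40,
)

```text
t: 0.77
tool_pos: [0.4437, 0.4063, 0.2222]
tool_rot: [-3.141, -0.0, 2.725]
wrist_force: [-0.4, 0.3, -0.3]
opening: 0.0879
```

>>> play_rows(
  steps=[
    [-30,-6,10,0,0,0,100],
    [-30,-6,10,0,0,0,100],
    [-30,-6,10,0,0,0,100],
    [-30,-6,10,0,0,0,100],
    [-30,-6,10,0,0,0,100],
    [-30,-6,10,0,0,0,100],
    [-30,-6,10,0,0,0,100],
    [-30,-6,10,0,0,0,100],
  ],
)

```text
t: 1.43
tool_pos: [0.6436, 0.2653, 0.1416]
tool_rot: [-3.141, -0.001, 2.725]
wrist_force: [0.5, -0.4, 0.1]
opening: 0.0879
```

>>> play_rows(
  steps=[
    [0,0,0,0,0,0,100],
    [0,0,0,0,0,0,100],
    [0,0,0,0,0,0,100],
  ],
)

```text
t: 1.68
tool_pos: [0.6421, 0.2666, 0.1421]
tool_rot: [-3.141, -0.002, 2.724]
wrist_force: [-0.9, 0.5, 0.4]
opening: 0.0876
```

```bash
python3 go.py .647 .2645 .014;python3 - <<'E'
from h import *
cv2.imwrite('pics/a1.png',np.hstack([camera("top")[0:300,0:400],camera("scene")[150:450,240:640]]))
E
```

```text
1.6833 [0.6421 0.2666 0.1421] [-3.1408e+00 -1.6000e-03  2.7243e+00] [ 0.29  0.56  1.37  0.    1.21 -0.86] [-0.9  0.5  0.4] 0.08764308210452777
tool mm [ -5.5   0.2 128.1]
```

View pics/a1.png

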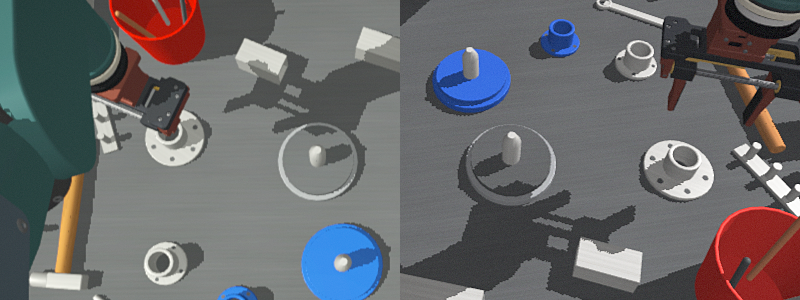

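The picture shows the open jaws above the broad hub, clear of the cup. Going down.

>>> play_rows(
  steps=[
    [-5.5,0,14,0,0,0,100],
    [0,0,20,0,0,0,100],
    [0,0,20,0,0,0,100],
    [0,0,20,0,0,0,100],
    [0,0,15,0,0,0,100],
    [0,0,10,0,0,0,100],
    [0,0,0,0,0,0,100],
    [0,0,0,0,0,0,100],
  ],
)

```text
t: 2.45
tool_pos: [0.6475, 0.2645, 0.0432]
tool_rot: [-3.141, -0.001, 2.725]
wrist_force: [0.1, -0.0, 0.2]
opening: 0.0877
```

```bash
python3 go.py .647 .2645 .014;python3 - <<'E'
from h import *
cv2.imwrite('pics/a2.png',np.hstack([cv2.resize(camera("top")[50:250,60:260],(400,400)),cv2.resize(camera("scene")[220:420,420:620],(400,400))]))
E
```

```text
2.45 [0.6475 0.2645 0.0432] [-3.1409e+00 -7.0000e-04  2.7254e+00] [ 0.29  0.68  1.43 -0.    1.03 -0.87] [ 0.1 -0.   0.2] 0.08772598399564062
tool mm [ 0.4 -0.2 29.2]
```

View pics/a2.png

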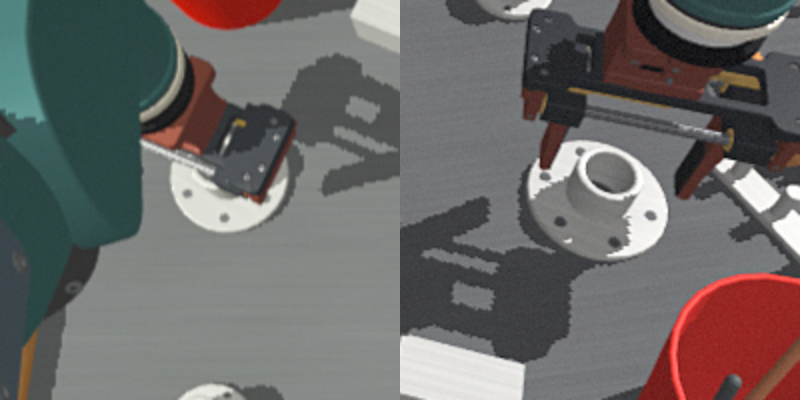

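The neck sits between the fingers. I descend the last 29 mm and close.

>>> play_rows(
  steps=[
    [0,0,12,0,0,0,100],
    [0,0,10,0,0,0,100],
    [0,0,6,0,0,0,100],
    [0,0,0,0,0,0,100],
    [0,0,0,0,0,0,40],
    [0,0,0,0,0,0,40],
    [0,0,0,0,0,0,20],
    [0,0,0,0,0,0,20],
  ],
  force=40,
)

```text
t: 3.22
tool_pos: [0.6483, 0.2644, 0.0161]
tool_rot: [3.141, 0.001, 2.725]
wrist_force: [-0.1, 0.4, 0.5]
opening: 0.0644
```

>>> play_rows(
  steps=[
    [0,0,0,0,0,0,20],
    [0,0,0,0,0,0,20],
    [0,0,0,0,0,0,20],
    [0,0,0,0,0,0,20],
    [0,0,0,0,0,0,20],
    [0,0,0,0,0,0,20],
  ],
)

```text
t: 3.72
tool_pos: [0.648, 0.2642, 0.0159]
tool_rot: [-3.142, 0.0, 2.725]
wrist_force: [-0.3, -0.9, 2.5]
opening: 0.047
```

Opening is 47 mm against a 48 mm neck, so it is gripped. Lifting.

>>> play_rows(
  steps=[
    [0,0,-5,0,0,0,20],
    [0,0,-10,0,0,0,20],
    [0,0,-20,0,0,0,20],
    [0,0,-20,0,0,0,20],
    [0,0,-20,0,0,0,20],
    [0,0,-20,0,0,0,20],
    [0,0,-20,0,0,0,20],
    [0,0,-5,0,0,0,20],
  ],
)

```text
t: 4.38
tool_pos: [0.6494, 0.2649, 0.1392]
tool_rot: [3.139, 0.003, 2.725]
wrist_force: [1.1, 0.0, -6.4]
opening: 0.0472
```

```bash
python3 go.py .5985 .0115 .136;python3 - <<'E'
from h import *
cv2.imwrite('pics/a3.png',np.hstack([camera("top")[0:300,0:400],camera("scene")[100:400,240:640]]))
E
```

```text
4.3833 [0.6494 0.2649 0.1392] [3.1387 0.0032 2.7248] [ 0.29  0.57  1.36  0.    1.2  -0.87] [ 1.1  0.  -6.4] 0.04715611593630182
tool mm [ -56.  -252.3    2.6]
```

View pics/a3.png

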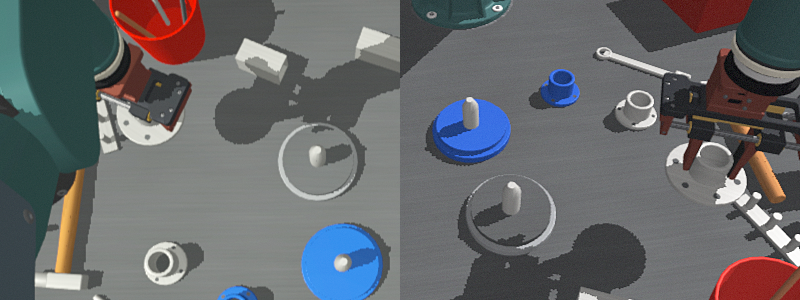

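The hub is held level, about 5 N heavier at the wrist. Carrying it over the spigot.

>>> play_rows(
  steps=[
    [-3,-14,0,0,0,0,20],
    [-6,-28,0,0,0,0,20],
    [-6,-28,0,0,0,0,20],
    [-6,-28,0,0,0,0,20],
    [-6,-28,0,0,0,0,20],
    [-6,-28,0,0,0,0,20],
    [-6,-28,0,0,0,0,20],
    [-6,-28,0,0,0,0,20],
  ],
)

```text
t: 5.15
tool_pos: [0.6017, 0.0523, 0.1337]
tool_rot: [-3.14, -0.003, 2.725]
wrist_force: [-0.1, 0.1, -6.5]
opening: 0.0475
```

>>> play_rows(
  steps=[
    [-6,-24,0,0,0,0,20],
    [-4,-14,0,0,0,0,20],
    [-1,-4,0,0,0,0,20],
    [0,0,0,0,0,0,20],
    [0,0,0,0,0,0,20],
    [0,0,0,0,0,0,20],
  ],
)

```text
t: 5.65
tool_pos: [0.5971, 0.0123, 0.1353]
tool_rot: [3.141, -0.001, 2.725]
wrist_force: [-0.2, -0.1, -6.9]
opening: 0.0473
```

```bash
python3 go.py .599 .0115 .136;python3 - <<'E'
from h import *
a=camera("top");b=camera("scene")
cv2.imwrite('pics/top4.png',a);cv2.imwrite('pics/scene4.png',b)
cv2.imwrite('pics/a4.png',np.hstack([cv2.resize(a[60:260,220:420],(400,400)),cv2.resize(b[200:400,250:450],(400,400))]))
print(proj("scene",(.5985,.0115,.162)),proj("top",(.5985,.0115,.162)))
E
```

```text
5.65 [0.5971 0.0123 0.1353] [ 3.1412e+00 -6.0000e-04  2.7255e+00] [-0.1   0.44  1.61  0.    1.09 -1.25] [-0.2 -0.1 -6.9] 0.047316461699592874
tool mm [-2.  -0.  -0.7]
[353.70625694 250.61006317] [315.56101441 135.27335857]
```

View pics/a4.png

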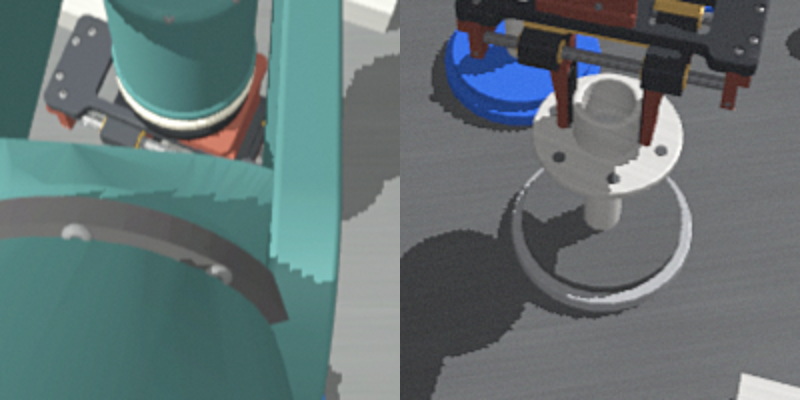

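```bash
python3 - <<'E'
from h import *
g=cv2.cvtColor(cv2.imread("pics/scene4.png"),cv2.COLOR_BGR2GRAY).astype(float)
pts=[];q0=np.array([353.5,268.])
for a in np.radians(list(range(-25,0,5))+list(range(0,206,5))):
    rs=np.arange(20,55,.25); pr=[g[int(round(q0[1]+r*np.sin(a))),int(round(q0[0]+r*np.cos(a)))] for r in rs]
    idx=[i for i in range(len(rs)) if pr[i]>125]
    # outermost bright before dark gap
    e=None
    for i in range(len(rs)-8):
        if pr[i]>110 and max(pr[i+1:i+5])<110: e=rs[i]
        if e and rs[i]>e+1: break
    if e: pts.append(q0+e*np.array([np.cos(a),np.sin(a)]))
pts=np.array(pts)
for it in range(3):
    P=raypts("scene",pts,.125);c,r=circ(P); d=np.abs(np.hypot(*(P[:,:2]-c).T)-r); print(len(pts),c.round(4),r,d.max()); pts=pts[d<.004]
print(proj("scene",(.5985,.0115,.127)))
E
```

```text
44 [0.6082 0.0132] 0.05170796732205073 0.024484063812855453
16 [0.6092 0.0132] 0.05208958491017158 0.004267914311654776
15 [0.609  0.0127] 0.052455573821657206 0.002843156647935073
[352.95667054 266.50235462]
```

```bash
python3 - <<'E'
from h import *
b=cv2.imread("pics/scene4.png"); z=6
c=cv2.resize(b[230:320,305:405],None,fx=z,fy=z,interpolation=cv2.INTER_NEAREST)
def ring(x,y,h,r,col):
    P=[((proj("scene",(x+r*np.cos(a),y+r*np.sin(a),h))-[305,230]+.5)*z) for a in np.linspace(0,6.28,60)]
    cv2.polylines(c,[np.array(P,int)],True,col,1)
x,y,h=.5965,.012,.119
ring(x,y,h+.042,.024,(0,0,255));ring(x,y,h+.042,.018,(0,0,255));ring(x,y,h+.008,.052,(0,255,0));ring(x,y,h,.052,(255,0,0))
cv2.imwrite('pics/ov.png',c)
E
```

```text
(no output)
```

View pics/ov.png

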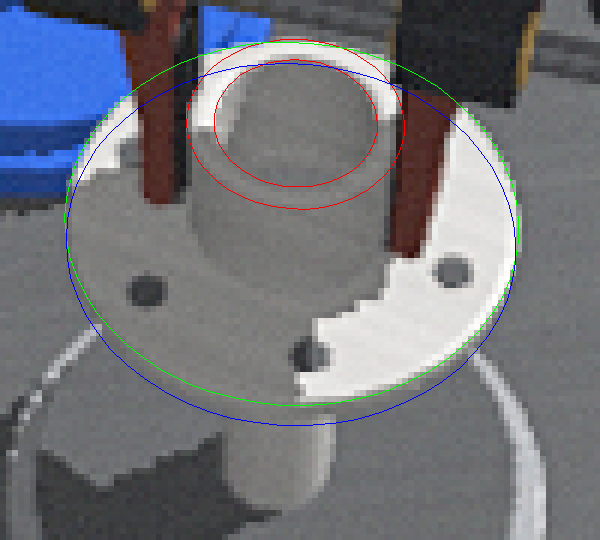

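The predicted outlines fit the picture to about 1 px, so the hub is at about (0.5965, 0.012, 0.119). I shift it 2 mm and lower it, watching the force.

>>> play_rows(
  steps=[
    [-2,0,0,0,0,0,20],
    [0,0,10,0,0,0,20],
    [0,0,10,0,0,0,20],
    [0,0,10,0,0,0,20],
    [0,0,10,0,0,0,20],
    [0,0,8,0,0,0,20],
    [0,0,0,0,0,0,20],
    [0,0,0,0,0,0,20],
  ],
)

```text
t: 6.42
tool_pos: [0.5983, 0.0104, 0.0866]
tool_rot: [-3.141, -0.002, 2.725]
wrist_force: [0.1, 0.0, -5.8]
opening: 0.047
```

>>> play_rows(
  steps=[
    [0,0,8,0,0,0,20],
    [0,0,8,0,0,0,20],
    [0,0,8,0,0,0,20],
    [0,0,6,0,0,0,20],
    [0,0,4,0,0,0,20],
    [0,0,0,0,0,0,20],
    [0,0,0,0,0,0,20],
  ],
)

```text
t: 7.0
tool_pos: [0.5988, 0.0104, 0.0533]
tool_rot: [-3.141, -0.001, 2.725]
wrist_force: [0.2, -0.4, -6.8]
opening: 0.0476
```

```bash
python3 go.py .599 .0115 .040
```

```text
7.0 [0.5988 0.0104 0.0533] [-3.1413e+00 -7.0000e-04  2.7248e+00] [-0.1   0.55  1.68 -0.    0.92 -1.25] [ 0.2 -0.4 -6.8] 0.04755123034605572
tool mm [ 0.2  1.1 13.3]
```

No contact so far, and 13 mm remain.

>>> play_rows(
  steps=[
    [0,1,5,0,0,0,20],
    [0,0,4,0,0,0,20],
    [0,0,2,0,0,0,20],
    [0,0,1,0,0,0,20],
    [0,0,0,0,0,0,20],
    [0,0,0,0,0,0,20],
  ],
)

```text
t: 7.5
tool_pos: [0.5994, 0.0112, 0.0417]
tool_rot: [-3.141, 0.0, 2.725]
wrist_force: [-1.3, -1.0, -7.5]
opening: 0.047
```

>>> play_rows(
  steps=[
    [0,0,0.5,0,0,0,20],
    [0,0,0.5,0,0,0,20],
    [0,0,0,0,0,0,20],
    [0,0,0,0,0,0,20],
  ],
)

```text
t: 7.83
tool_pos: [0.5994, 0.0112, 0.0407]
tool_rot: [-3.141, 0.0, 2.725]
wrist_force: [-0.2, -0.4, -7.9]
opening: 0.0472
```

```bash
python3 go.py .599 .0115 .040; python3 - <<'E'
from h import *
b=camera("scene"); cv2.imwrite("pics/scene5.png",b); z=6
c=cv2.resize(b[255:355,300:400],None,fx=z,fy=z,interpolation=cv2.INTER_NEAREST)
cv2.imwrite('pics/ov5.png',c)
E
```

```text
7.8333 [0.5994 0.0112 0.0407] [-3.1415e+00  1.0000e-04  2.7248e+00] [-0.1   0.57  1.68 -0.    0.89 -1.25] [-0.2 -0.4 -7.9] 0.04723409644405585
tool mm [0.5 0.1 0.7]
```

View pics/ov5.png

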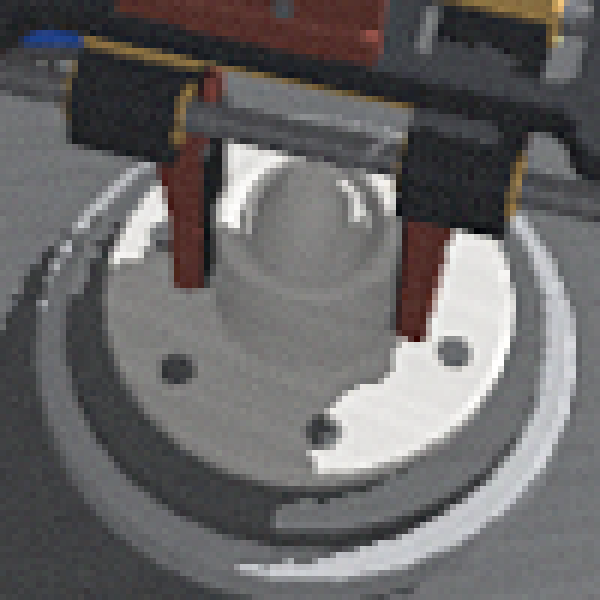

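The picture shows the hub around the spigot and nearly down. I creep until the wrist feels contact.

>>> play_rows(
  steps=[
    [0,0,0.5,0,0,0,20],
    [0,0,0.5,0,0,0,20],
    [0,0,0,0,0,0,20],
    [0,0,0,0,0,0,20],
  ],
)

```text
t: 8.22
tool_pos: [0.5995, 0.0112, 0.0399]
tool_rot: [-3.142, 0.0, 2.725]
wrist_force: [-0.4, -0.0, -3.7]
opening: 0.0475
```

>>> play_rows(
  steps=[
    [0,0,0.5,0,0,0,20],
    [0,0,0.5,0,0,0,20],
    [0,0,0,0,0,0,20],
    [0,0,0,0,0,0,20],
  ],
)

```text
t: 8.55
tool_pos: [0.5995, 0.0113, 0.0398]
tool_rot: [-3.142, 0.001, 2.725]
wrist_force: [-4.0, 0.1, 6.3]
opening: 0.0477
```

Contact is at TCP z 0.040, which is 24 mm above where I gripped it, so the hub is home. Opening and going up.

>>> play_rows(
  steps=[
    [0,0,-0.5,0,0,0,70],
    [0,0,0,0,0,0,80],
    [0,0,0,0,0,0,100],
    [0,0,0,0,0,0,100],
    [0,0,0,0,0,0,100],
    [0,0,0,0,0,0,100],
  ],
)

```text
t: 9.05
tool_pos: [0.5995, 0.0113, 0.0391]
tool_rot: [-3.142, 0.0, 2.725]
wrist_force: [1.1, -0.0, 0.4]
opening: 0.0837
```

>>> play_rows(
  steps=[
    [0,0,-10,0,0,0,100],
    [0,0,-20,0,0,0,100],
    [0,0,-25,0,0,0,100],
    [0,0,-25,0,0,0,100],
    [0,0,-20,0,0,0,100],
    [0,0,0,0,0,0,100],
  ],
)

```text
t: 9.55
tool_pos: [0.6025, 0.011, 0.1442]
tool_rot: [3.139, 0.008, 2.725]
wrist_force: [0.2, 0.5, 0.6]
opening: 0.088
```

```bash
python3 go.py .4243 .2752 .12; python3 - <<'E'
from h import *
b=camera("scene"); cv2.imwrite("pics/scene6.png",b); z=6
c=cv2.resize(b[255:355,300:400],None,fx=z,fy=z,interpolation=cv2.INTER_NEAREST)
def ring(x,y,h,r,col):
    P=[((proj("scene",(x+r*np.cos(a),y+r*np.sin(a),h))-[300,255]+.5)*z) for a in np.linspace(0,6.28,60)]
    cv2.polylines(c,[np.array(P,int)],True,col,1)
x,y,h=.5985,.0115,.024
ring(x,y,h+.042,.024,(0,0,255));ring(x,y,h+.042,.018,(0,0,255));ring(x,y,h+.008,.052,(0,255,0));ring(x,y,h,.062,(255,0,0))
cv2.imwrite('pics/ov6.png',c)
E
```

```text
9.55 [0.6025 0.011  0.1442] [3.1392 0.0076 2.7248] [-0.1   0.44  1.6  -0.    1.1  -1.25] [0.2 0.5 0.6] 0.08799528089113995
tool mm [270.1 169.4  22.6]
```

View pics/ov6.png

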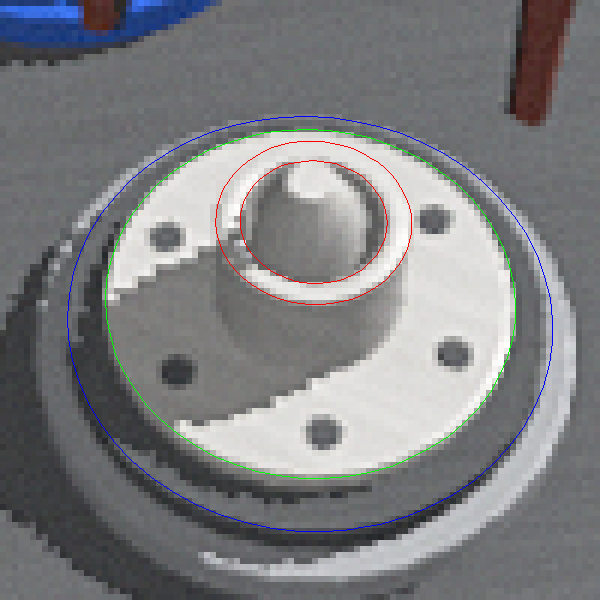

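The broad hub's outlines fit seat (0.5985, 0.0115) at plate height, so it is home. Next the narrow hub.

>>> play_rows(
  steps=[
    [14,8,0,0,0,0,100],
    [27,17,0,0,0,0,100],
    [27,17,0,0,0,0,100],
    [27,17,0,0,0,0,100],
    [27,17,0,0,0,0,100],
    [27,17,0,0,0,0,100],
    [27,17,0,0,0,0,100],
    [27,17,0,0,0,0,100],
  ],
)

```text
t: 10.27
tool_pos: [0.4618, 0.2107, 0.1377]
tool_rot: [-3.139, -0.003, 2.725]
wrist_force: [-0.2, -0.3, 1.7]
opening: 0.0879
```

>>> play_rows(
  steps=[
    [27,17,0,0,0,0,100],
    [27,17,5,0,0,0,100],
    [10,6,5,0,0,0,100],
    [0,0,5,0,0,0,100],
    [0,0,5,0,0,0,100],
    [0,0,0,0,0,0,100],
    [0,0,0,0,0,0,100],
    [0,0,0,0,0,0,100],
  ],
)

```text
t: 10.93
tool_pos: [0.4236, 0.2711, 0.119]
tool_rot: [-3.141, 0.0, 2.723]
wrist_force: [0.0, 0.2, 0.5]
opening: 0.0878
```

```bash
python3 go.py .4243 .2752 .016
```

```text
10.9333 [0.4236 0.2711 0.119 ] [-3.1412  0.      2.7231] [ 0.43  0.35  1.84 -0.    0.96 -0.72] [0.  0.2 0.5] 0.08784558282185152
tool mm [  1.    4.1 103. ]
```

>>> play_rows(
  steps=[
    [1,4,12,0,0,0,100],
    [0,0,20,0,0,0,100],
    [0,0,20,0,0,0,100],
    [0,0,15,0,0,0,100],
    [0,0,8,0,0,0,100],
    [0,0,0,0,0,0,100],
    [0,0,0,0,0,0,100],
  ],
)

```text
t: 11.52
tool_pos: [0.424, 0.2757, 0.0442]
tool_rot: [-3.141, -0.0, 2.724]
wrist_force: [0.8, -0.1, 0.5]
opening: 0.0881
```

```bash
python3 go.py .4243 .2752 .016;python3 - <<'E'
from h import *
cv2.imwrite('pics/a7.png',np.hstack([cv2.resize(camera("top")[160:360,60:260],(400,400)),cv2.resize(camera("scene")[110:310,380:580],(400,400))]))
E
```

```text
11.5167 [0.424  0.2757 0.0442] [-3.1412e+00 -2.0000e-04  2.7239e+00] [ 0.44  0.47  1.89 -0.    0.78 -0.71] [ 0.8 -0.1  0.5] 0.08813136686349503
tool mm [-0.5 -0.3 28.2]
```

View pics/a7.png

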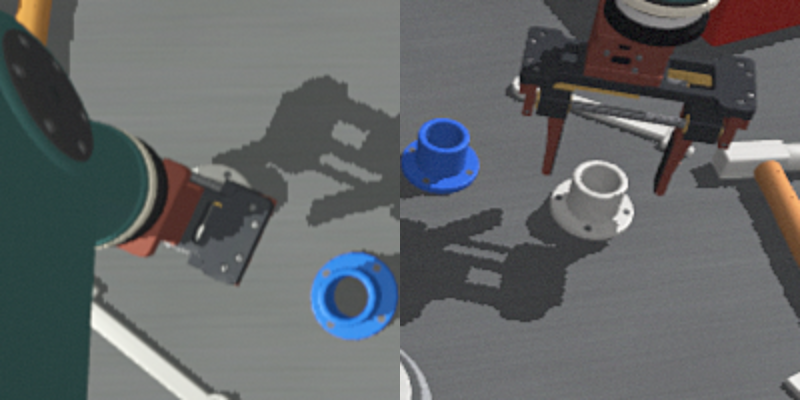

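The narrow hub sits between the fingers, clear of the blue hub, the wrench and the hammer.

>>> play_rows(
  steps=[
    [0,0,12,0,0,0,100],
    [0,0,10,0,0,0,100],
    [0,0,6,0,0,0,100],
    [0,0,0,0,0,0,100],
    [0,0,0,0,0,0,40],
    [0,0,0,0,0,0,40],
    [0,0,0,0,0,0,20],
    [0,0,0,0,0,0,20],
  ],
  force=40,
)

```text
t: 12.28
tool_pos: [0.4238, 0.2763, 0.0165]
tool_rot: [3.141, 0.0, 2.725]
wrist_force: [-0.6, -0.6, -0.5]
opening: 0.0648
```

>>> play_rows(
  steps=[
    [0,0,0,0,0,0,20],
    [0,0,0,0,0,0,20],
    [0,0,0,0,0,0,20],
    [0,0,0,0,0,0,20],
    [0,0,0,0,0,0,20],
    [0,0,0,0,0,0,20],
  ],
)

```text
t: 12.78
tool_pos: [0.4235, 0.276, 0.0163]
tool_rot: [-3.141, -0.0, 2.725]
wrist_force: [0.1, -1.9, 3.8]
opening: 0.0478
```

>>> play_rows(
  steps=[
    [0,0,-5,0,0,0,20],
    [0,0,-10,0,0,0,20],
    [0,0,-20,0,0,0,20],
    [0,0,-25,0,0,0,20],
    [0,0,-25,0,0,0,20],
    [0,0,-25,0,0,0,20],
    [0,0,-20,0,0,0,20],
    [0,0,-10,0,0,0,20],
  ],
)

```text
t: 13.45
tool_pos: [0.4245, 0.2767, 0.1591]
tool_rot: [3.139, 0.002, 2.725]
wrist_force: [0.5, -0.0, -4.2]
opening: 0.0476
```

```bash
python3 go.py .599 .0115 .15;python3 - <<'E'
from h import *
cv2.imwrite('pics/a8.png',np.hstack([camera("top")[100:400,0:400],camera("scene")[100:400,240:640]]))
E
```

```text
13.45 [0.4245 0.2767 0.1591] [3.1388e+00 2.3000e-03 2.7249e+00] [ 0.44  0.3   1.79  0.    1.05 -0.71] [ 0.5 -0.  -4.2] 0.04760599865382221
tool mm [-266.9 -171.9    9.2]
```

View pics/a8.png

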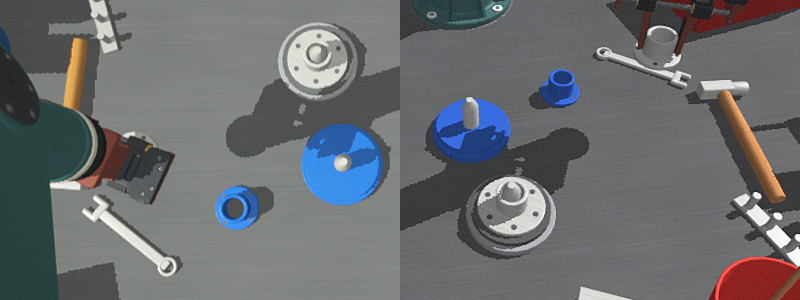

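The narrow hub is held, 4.2 N at the wrist, which fits its mass. Carrying it over.

>>> play_rows(
  steps=[
    [-14,-8,0,0,0,0,20],
    [-27,-17,0,0,0,0,20],
    [-27,-17,0,0,0,0,20],
    [-27,-17,0,0,0,0,20],
    [-27,-17,0,0,0,0,20],
    [-27,-17,0,0,0,0,20],
    [-27,-17,0,0,0,0,20],
    [-27,-17,0,0,0,0,20],
  ],
)

```text
t: 14.22
tool_pos: [0.557, 0.0764, 0.1541]
tool_rot: [-3.14, -0.003, 2.725]
wrist_force: [0.2, 0.2, -3.7]
opening: 0.0477
```

>>> play_rows(
  steps=[
    [-27,-17,0,0,0,0,20],
    [-20,-13,0,0,0,0,20],
    [-12,-9,0,0,0,0,20],
    [-5,-4,0,0,0,0,20],
    [0,0,0,0,0,0,20],
    [0,0,0,0,0,0,20],
    [0,0,0,0,0,0,20],
  ],
)

```text
t: 14.8
tool_pos: [0.5975, 0.014, 0.1557]
tool_rot: [-3.141, -0.002, 2.726]
wrist_force: [0.6, 1.2, -4.4]
opening: 0.0477
```

```bash
python3 go.py .599 .0115 .15
```

```text
14.8 [0.5975 0.014  0.1557] [-3.1415e+00 -2.0000e-03  2.7257e+00] [-0.09  0.42  1.59  0.    1.13 -1.25] [ 0.6  1.2 -4.4] 0.047720153275192016
tool mm [-2.4 -1.7  5.7]
```

>>> play_rows(
  steps=[
    [-2,-2,10,0,0,0,20],
    [0,0,10,0,0,0,20],
    [0,0,5,0,0,0,20],
    [0,0,0,0,0,0,20],
    [0,0,0,0,0,0,20],
  ],
)

```text
t: 15.22
tool_pos: [0.5991, 0.0103, 0.1303]
tool_rot: [-3.141, -0.002, 2.725]
wrist_force: [-0.6, -0.5, -4.3]
opening: 0.0482
```

```bash
python3 go.py .599 .0115 .0823; python3 - <<'E'
from h import *
s=observe()['tool_pos']
b=camera("scene"); cv2.imwrite("pics/scene9.png",b); z=6
c=cv2.resize(b[230:330,300:400],None,fx=z,fy=z,interpolation=cv2.INTER_NEAREST)
def ring(x,y,h,r,col):
    P=[((proj("scene",(x+r*np.cos(a),y+r*np.sin(a),h))-[300,230]+.5)*z) for a in np.linspace(0,6.28,60)]
    cv2.polylines(c,[np.array(P,int)],True,col,1)
x,y,h=s[0],s[1],s[2]-.0163
ring(x,y,h+.042,.024,(0,0,255));ring(x,y,h+.042,.018,(0,0,255));ring(x,y,h+.008,.037,(0,255,0))
cv2.imwrite('pics/ov9.png',c)
E
```

```text
15.2167 [0.5991 0.0103 0.1303] [-3.1410e+00 -1.7000e-03  2.7251e+00] [-0.1   0.45  1.61 -0.    1.08 -1.25] [-0.6 -0.5 -4.3] 0.04820387306636316
tool mm [ 0.5  1.1 48. ]
```

View pics/ov9.png

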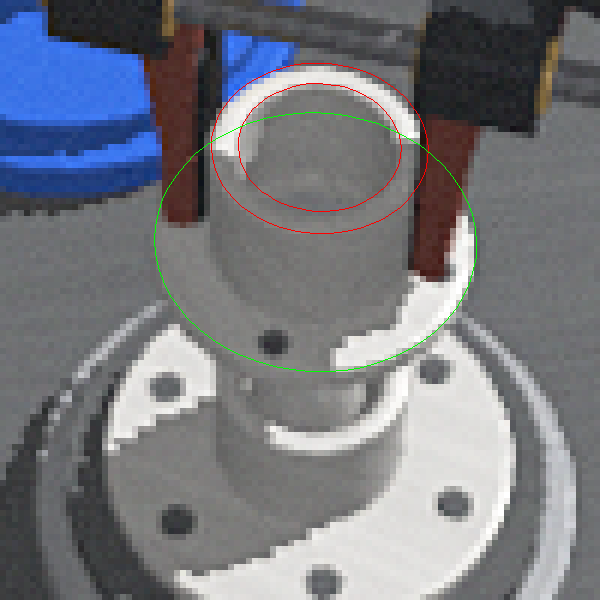

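The held hub matches the prediction to within 1 px, about 1 mm towards -y. I correct by 2 mm and lower.

>>> play_rows(
  steps=[
    [0,2,5,0,0,0,20],
    [0,0,8,0,0,0,20],
    [0,0,8,0,0,0,20],
    [0,0,6,0,0,0,20],
    [0,0,0,0,0,0,20],
    [0,0,0,0,0,0,20],
  ],
)

```text
t: 15.77
tool_pos: [0.6001, 0.0118, 0.1033]
tool_rot: [-3.141, -0.002, 2.725]
wrist_force: [-0.5, -0.4, -4.4]
opening: 0.048
```

>>> play_rows(
  steps=[
    [0,0,6,0,0,0,20],
    [0,0,6,0,0,0,20],
    [0,0,4,0,0,0,20],
    [0,0,2,0,0,0,20],
    [0,0,0,0,0,0,20],
    [0,0,0,0,0,0,20],
  ],
)

```text
t: 16.27
tool_pos: [0.6006, 0.0118, 0.086]
tool_rot: [-3.141, -0.0, 2.725]
wrist_force: [1.1, 0.7, -2.9]
opening: 0.0478
```

```bash
python3 go.py .599 .0115 .0823
```

```text
16.2667 [0.6006 0.0118 0.086 ] [-3.1414e+00 -3.0000e-04  2.7248e+00] [-0.1   0.51  1.65 -0.    0.99 -1.25] [ 1.1  0.7 -2.9] 0.047849891102297
tool mm [ 1.4 -0.9  3.7]
```

>>> play_rows(
  steps=[
    [0,0,1,0,0,0,20],
    [0,0,1,0,0,0,20],
    [0,0,0.5,0,0,0,20],
    [0,0,0,0,0,0,20],
    [0,0,0,0,0,0,20],
  ],
)

```text
t: 16.68
tool_pos: [0.6007, 0.0118, 0.0837]
tool_rot: [-3.142, 0.0, 2.725]
wrist_force: [0.4, -0.1, -4.0]
opening: 0.0476
```

>>> play_rows(
  steps=[
    [0,0,0.5,0,0,0,20],
    [0,0,0.5,0,0,0,20],
    [0,0,0,0,0,0,20],
    [0,0,0,0,0,0,20],
  ],
)

```text
t: 17.02
tool_pos: [0.6007, 0.0118, 0.0826]
tool_rot: [-3.141, -0.0, 2.725]
wrist_force: [-0.2, -1.0, -4.2]
opening: 0.0475
```

>>> play_rows(
  steps=[
    [0,0,0.5,0,0,0,20],
    [0,0,0.5,0,0,0,20],
    [0,0,0,0,0,0,20],
    [0,0,0,0,0,0,20],
  ],
)

```text
t: 17.35
tool_pos: [0.6008, 0.0118, 0.0823]
tool_rot: [3.142, 0.0, 2.725]
wrist_force: [-2.4, -0.2, 5.4]
opening: 0.0476
```

>>> play_rows(
  steps=[
    [0,0,0.5,0,0,0,20],
    [0,0,0,0,0,0,20],
    [0,0,0,0,0,0,20],
  ],
)

```text
t: 17.6
tool_pos: [0.6008, 0.0118, 0.0823]
tool_rot: [3.142, 0.001, 2.725]
wrist_force: [-4.2, 1.5, 9.6]
opening: 0.0476
```

```bash
python3 go.py .599 .0115 .0823; python3 - <<'E'
from h import *
b=camera("scene")
cv2.imwrite('pics/ov10.png',cv2.resize(b[230:330,300:400],None,fx=6,fy=6,interpolation=cv2.INTER_NEAREST))
E
```

```text
17.6 [0.6008 0.0118 0.0823] [3.1416e+00 6.0000e-04 2.7249e+00] [-0.1   0.51  1.65 -0.    0.98 -1.25] [-4.2  1.5  9.6] 0.047591647115597054
tool mm [ 1.6 -1.  -0. ]
```

View pics/ov10.png

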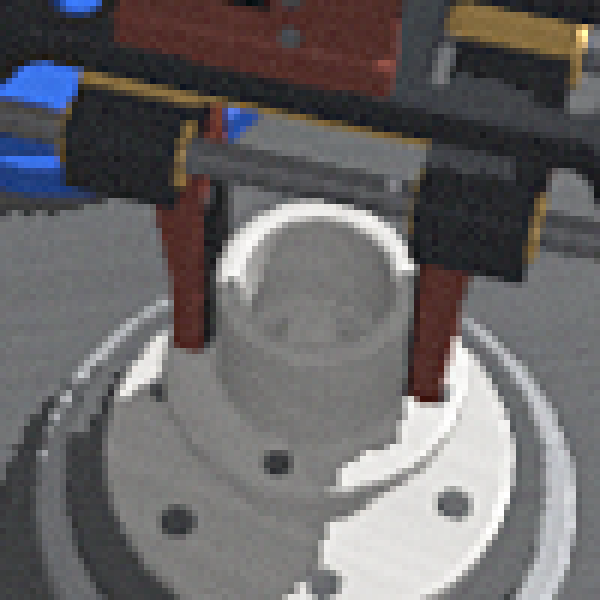

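The hub touches at exactly the expected TCP height (0.0823) and looks level around the spigot. Releasing and going up.

>>> play_rows(
  steps=[
    [0,0,-0.5,0,0,0,70],
    [0,0,0,0,0,0,80],
    [0,0,0,0,0,0,100],
    [0,0,0,0,0,0,100],
    [0,0,0,0,0,0,100],
    [0,0,0,0,0,0,100],
  ],
)

```text
t: 18.15
tool_pos: [0.6007, 0.0117, 0.0815]
tool_rot: [-3.141, -0.0, 2.725]
wrist_force: [-0.2, -0.0, -1.1]
opening: 0.0843
```

>>> play_rows(
  steps=[
    [0,0,-10,0,0,0,100],
    [0,0,-20,0,0,0,100],
    [0,0,-25,0,0,0,100],
    [0,0,-25,0,0,0,100],
    [0,0,-20,0,0,0,100],
    [0,0,0,0,0,0,100],
    [0,0,0,0,0,0,100],
    [0,0,0,0,0,0,100],
  ],
)

```text
t: 18.82
tool_pos: [0.6001, 0.0118, 0.1811]
tool_rot: [-3.141, -0.001, 2.725]
wrist_force: [0.3, -0.1, 1.0]
opening: 0.0881
```

```bash
python3 go.py .599 .0115 .0823; python3 - <<'E'
from h import *
b=camera("scene"); cv2.imwrite("pics/scene11.png",b); z=6
c=cv2.resize(b[250:350,300:400],None,fx=z,fy=z,interpolation=cv2.INTER_NEAREST)
def ring(x,y,h,r,col):
    P=[((proj("scene",(x+r*np.cos(a),y+r*np.sin(a),h))-[300,250]+.5)*z) for a in np.linspace(0,6.28,60)]
    cv2.polylines(c,[np.array(P,int)],True,col,1)
x,y,h=.600,.0115,.066
ring(x,y,h+.042,.024,(0,0,255));ring(x,y,h+.042,.018,(0,0,255));ring(x,y,h+.008,.037,(0,255,0))
ring(.5985,.0115,.032,.052,(255,0,0))
cv2.imwrite('pics/ov11.png',c)
# cap
g=cv2.cvtColor(b,cv2.COLOR_BGR2GRAY)[232:328,135:231]
cs,_=cv2.findContours((g>130).astype(np.uint8),cv2.RETR_EXTERNAL,cv2.CHAIN_APPROX_NONE)
k=max(cs,key=cv2.contourArea); print(circ(raypts("scene",k[:,0].astype(float)+[135,232],.008)))
E
```

```text
18.8167 [0.6001 0.0118 0.1811] [-3.1412e+00 -8.0000e-04  2.7248e+00] [-0.1   0.4   1.56 -0.    1.19 -1.25] [ 0.3 -0.1  1. ] 0.08813842755215515
tool mm [ 0.8 -0.7 98.8]
(array([ 0.49291869, -0.25086666]), np.float64(0.03682140549214563))
```

View pics/ov11.png

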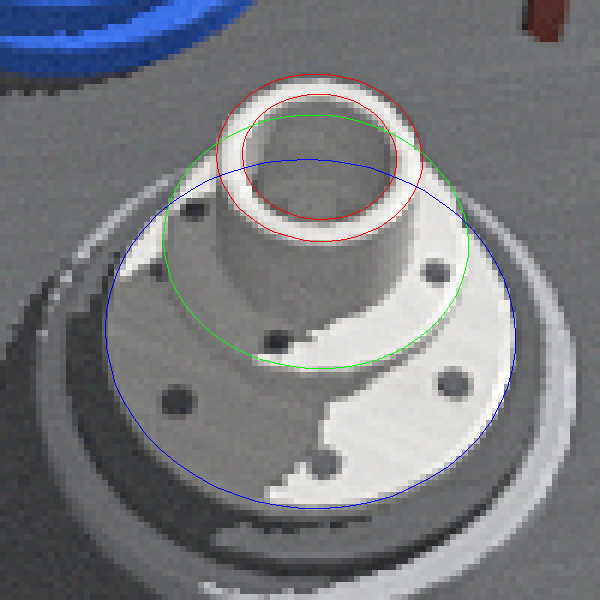

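Both hubs fit the drawn outlines at their expected heights, and the cap reads (0.493, -0.251), where it was at the start. Handing in.

```bash
python3 -c "
from cell import *
sign_off()"
```

```text
the job is handed in; nothing more can be done
```

I set the broad hub over the spigot, flange down on the faceplate, then set the narrow hub on top of it. I lowered each until the wrist felt contact before opening the jaws. The job was handed in at about 19 s of robot time; no verdict was reported.

- **Broad hub:** it touched at the height expected for fully home. In the last scene picture its flange outline fits the measured seat, (0.5985, 0.0115), to about 1 px (1 px is roughly 2 mm).
- **Narrow hub:** it also touched at the height expected on the broad hub's neck. Its outlines fit about (0.600, 0.0115) to about 1 px, and it looks level.
- **Blind cap:** it reads (0.493, -0.251) in the last picture, the same as at the start.
- **Disagreements:**
  - My two estimates of the seat's x differed by 2–3 mm, still inside the 4 mm bore clearance.
  - One automatic arc fit of the broad hub in the air came out about 12 mm off in x. I set it aside because the outlines drawn over the picture and the arm's own position agreed with each other.

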